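# Shut the band saw's dust gate and stop the extractor

## Robot

A 6-joint arm with a two-finger parallel gripper is mounted at the origin on the work surface. World frame = base frame: x ahead of the robot, y to its left, z up, the work surface at z = 0. Lengths are in m, angles in rad, forces in N, time in s.
With the tool pointing down it reaches from about 0.275 to 0.875 m from the base axis. Payload 12.5 kg.
Tool frame: the origin (TCP) lies at the very end of the fingers, on their centre line; the grasp point (between the pads) lies 19 mm behind it; x points along the fingers, y is the direction in which the jaws open and shut, and the axes are right-handed (so a half turn about x gives the same grasp; the last joint's range is limited). The gripper opens to 85 mm and grips with 20 to 120 N. Pads are 22 mm wide; open, the fingers measure 114 mm over their backs; the gripper's body (76 mm by 85 mm) begins 54 mm behind the grasp point. The pads swing forward as they close: fully open they stand 13 mm farther back than shut.
Start: joints at [1.186, 0.351, 1.652, -0, 1.139, -0.085], TCP at [0.162, 0.525, 0.231] pointing down, gripper open.
Joint ranges: [-2.75, 2.75], [-0.79, 2.1], [0.01, 2.65], [-1.57, 4.71], [0.07, 3.14], [-2.87, 2.87]. Speed limits (rad/s): [2.22, 2.22, 2.79, 3.14, 3.14, 3.14].

## Interface

Orientations are given as a 3x3 rotation matrix whose columns are the frame's x, y, z axes.
In Python, from bench import manip gives the robot as it stands. Calls block until the motion is done:
- manip.move_ptp(position, orientation): joint-space move of the TCP to a pose.
- manip.move_l(position, attitude=None, max_speed=0.15): straight line of the TCP; attitude=None keeps the orientation; max_speed is the mean speed in m/s.
- manip.move_j(angles): joint-space move.
- manip.set_gripper(opening, effort=None): opening from 0.0 (shut) to 1.0 (fully open); effort is the grip in N (None keeps the last); returns when the fingers have stopped.
- manip.dwell(seconds).
- manip.inverse_kinematics(position, orientation): joint angles nearest the present ones, or None.
- manip.grab_frame(name): name is "scene" or "top" or "wrist"; returns (picture, depth): 384x512x3 uint8, red, green, blue; 384x512 float32, m along the optical axis (not along the pixel's ray), 0 where there is no reading.
- manip.get_calibration(name): a dict with "camera_matrix" (3x3 intrinsics, pixels), "R" (3x3) and "t" (3): a world point X has camera coordinates R X + t. Camera axes: x right, y down, z forward; pixel columns grow to the right and rows downward; lengths in m; the calibration is good to about 2 mm. A picture is of the moment at which its call begins: read the wrist's pose just before it. get_calibration takes no time and is no camera call; for the wrist camera it gives the pose at the moment of the call.
A pose or a line that the arm cannot do raises manip.Unreachable and nothing moves.
- manip.sign_off(): hands the job in, once; it reports no verdict.
Trained networks look in the newest picture that a camera, given by its name, has taken for a name from the list of things; names that differ only in an ending like _2 or _b are one class to them, and where a whole thing is asked for, a point or a joint stands for the part that bears it (a point fixed in the world has none). Each returns a list of dicts, best first, with "confidence" (0 to 1); they miss things now and then, are a little off and sometimes report something else, mostly with a low value. They report only what shows in the picture. A call takes as long as a camera call. They do not tell look-alikes from the thing itself.
- manip.look_for(camera, name): "at" ([x, y, z] in m, in world coordinates, good to about 4 mm: the middle of the surface that is visible of it).
Readings, each from a call of its own:
- manip.current_time(): time.
- manip.current_qpos(): joint angles.
- manip.current_joint_vel(): joint speeds.
- manip.current_joint_torque(): joint torques, N m.
- manip.current_ee_pos(): TCP position.
- manip.current_tcp_rot(): TCP orientation.
- manip.current_force(): force on the tool from outside, world axes, zero at the start.
- manip.current_ft_torque(): the same for the moment, N m.
- manip.current_grip_width(): opening from 0.0 (shut) to 1.0 (fully open).
Only numpy, scipy, OpenCV 4.12 (cv2) and the standard library are available. Lean on these libraries where they do the work, as an engineer would, in place of code of your own. Each camera call takes 0.05 s, during which the arm holds its last target. There are 200 camera calls.

## Task

Shut down the band saw's dust line with the fingertips: push the orange-handled blast gate down until it is fully home, then lightly press the red stop button right in and let it come out again, and withdraw. Leave the blue and white gates as they stand, do not press the green or yellow button, do not pull any gate up, and leave the glue, jar, tape measure and offcut where they are.

Things in the scene. Friction and masses are not known exactly. Their poses are not given: they have to be found in the camera images.
- manifold: Fixed grey metal dust plenum lying on the bench, 110 mm deep, 370 mm long, its top 117 mm above the bench. Origin on the bench under the middle of the row of three gates, which stand along its front; x points from the gates to the plenum (which occupies x = 12 to 122 mm), y along the row, z up. The three black gate frames (24 mm thick, 100 mm wide, 110 mm high) stand at y = -125, 0 and 125 mm in any colour order; a 68 mm port collar sticks out 35 mm in front of each.
- orange_handle (a point): Centre of the top face of the ORANGE gate's handle, a bar 30 mm (manifold x) by 70 mm (manifold y) and 14 mm high on top of a thin upright metal blade. It slides straight down; it stands at z = 124 mm when fully home, the bar then resting on the black frame, and at 124 mm + joint value otherwise. z up.
- orange_gate (a joint): Height of the orange gate above home, m: 0 = fully home (shut, end stop), starts at 0.025 to 0.04, upper limit 0.06. Slides stiffly (about 5 N to push down, a little more when fast) and stays where it is left.
- blue_handle (a point): The same point of the BLUE gate's handle, same sizes; leave as it stands (open by 20 to 40 mm).
- white_handle (a point): The same point of the WHITE gate's handle, same sizes; leave as it stands (open by 20 to 40 mm).
- switchbox: Fixed grey box 90 x 200 x 80 mm high. Origin on the bench under its centre, y along its length. The three buttons stand on its top in a row, 62 mm apart, in any colour order.
- red_button_top (a point): Centre of the top of the RED stop button, a cap 30 mm in diameter; z up. It moves straight down with the button.
- red_button (a joint): Travel of the red button, m: 0 = out, 0.007 = right in (end stop). A spring brings it back; right in takes 5 N.
- green_button_top (a point): Centre of the top of the green button, same sizes; do not press.
- green_button (a joint): Travel of the green button, m, as for the red one.
- yellow_button_top (a point): Centre of the top of the yellow button, same sizes; do not press.
- yellow_button (a joint): Travel of the yellow button, m, as for the red one.
- glue: Loose yellow glue bottle, 52 mm diameter, 150 mm high, standing on the bench beyond the switch box. Origin: centre of its underside.
- screw_jar: Loose amber glass jar, 48 mm diameter, 60 mm high, standing on top of the plenum behind the gates. Origin: centre of its underside.
- tape: Loose yellow tape measure, 70 x 35 x 60 mm high, standing on top of the plenum behind the gates. Origin: centre of its underside.
- offcut: Loose pale wooden offcut, 50 x 90 x 38 mm high, on the bench in front of the gates. Origin: centre of its underside.
Mind the look-alikes: they are no part of the job. What is shaped like the screw_jar but purple is not meant. Leave any purple look-alike of the glue alone.

How it is judged:
By the outcome, as a careful person would: the job done as asked, in the order asked, and still so for the second after the job is handed in, with the robot touching nothing.
It also fails if it takes over 42 s, if anything falls off the work surface, if the arm or the gripper's body presses on something with over 40 N, if the wrist force passes 120 N, or if a joint passes its speed limit or range.

## Working session

There is one attempt and no reset: what is moved stays moved. The work goes in short steps, each a Python script; the robot and the scene stay as the last script left them, time stands still between calls to the robot, and variables do not carry over. Pictures are saved under pics/ and viewed, about 8 in all and at most 12, crops included, and the job is handed in when it is done.

```bash
mkdir -p pics
python3 - <<'E'
from bench import manip
import cv2,numpy as np
for c in("scene","top"):
    p,d=manip.grab_frame(c); cv2.imwrite(f"pics/{c}0.png",p[:,:,::-1]); np.savez(f"{c}0.npz",p=p,d=d,**manip.get_calibration(c))
    for n in("orange_handle","blue_handle","white_handle","red_button_top","green_button_top","yellow_button_top","manifold","switchbox","glue","screw_jar","tape","offcut"):
        print(c,n,[(np.round(r["at"],3).tolist(),round(r["confidence"],2)) for r in manip.look_for(c,n)][:3])
print(manip.current_time(),manip.current_tcp_rot().round(3).tolist())
E
```

```text
scene orange_handle [([0.564, 0.318, 0.149], 0.6)]
scene blue_handle [([0.396, 0.265, 0.035], 0.75), ([0.551, 0.055, 0.147], 0.67)]
scene white_handle [([0.56, 0.18, 0.141], 0.83), ([0.673, 0.19, 0.096], 0.51)]
scene red_button_top [([0.517, -0.265, 0.103], 0.58)]
scene green_button_top []
scene yellow_button_top [([0.533, -0.385, 0.102], 0.56)]
scene manifold [([0.674, 0.186, 0.096], 0.84)]
scene switchbox [([0.553, -0.31, 0.057], 0.69)]
scene glue [([0.752, -0.098, 0.08], 0.78), ([0.765, -0.193, 0.081], 0.76)]
scene screw_jar [([0.781, 0.272, 0.047], 0.91), ([0.761, 0.386, 0.046], 0.87)]
scene tape [([0.629, 0.115, 0.168], 0.91)]
scene offcut [([0.394, 0.266, 0.034], 0.71), ([0.534, -0.385, 0.104], 0.4)]
top orange_handle [([0.556, 0.3, 0.15], 0.73)]
top blue_handle [([0.55, 0.055, 0.164], 0.72), ([0.558, 0.305, 0.148], 0.18)]
top white_handle [([0.554, 0.179, 0.159], 0.61)]
top red_button_top [([0.509, -0.266, 0.099], 0.58)]
top green_button_top [([0.546, 0.054, 0.16], 0.61), ([0.514, -0.33, 0.104], 0.48)]
top yellow_button_top [([0.528, -0.39, 0.102], 0.39)]
top manifold [([0.63, 0.174, 0.116], 0.76)]
top switchbox [([0.505, -0.315, 0.079], 0.65)]
top glue [([0.727, -0.108, 0.101], 0.94), ([0.74, -0.199, 0.1], 0.93), ([0.555, 0.18, 0.162], 0.7)]
top screw_jar [([0.734, 0.39, 0.063], 0.78), ([0.63, 0.267, 0.181], 0.75), ([0.629, 0.174, 0.115], 0.6)]
top tape [([0.593, 0.117, 0.174], 0.88), ([0.528, -0.387, 0.102], 0.44)]
top offcut [([0.38, 0.266, 0.04], 0.58)]
1.3 [[0.0, 0.295, 0.955], [0.0, 0.955, -0.295], [-1.0, 0.0, 0.0]]
```

Run:
```python
import cv2
a=cv2.imread("pics/scene0.png");b=cv2.imread("pics/top0.png")
cv2.imwrite("pics/both0.png",cv2.resize(cv2.vconcat([a,b]),None,fx=.78,fy=.78))
```

```text
(no output)
```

View pics/top0.png

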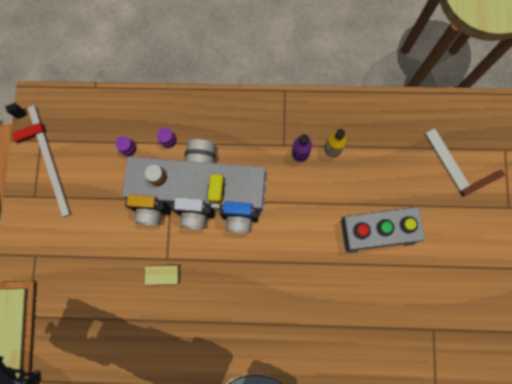

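View pics/scene0.png

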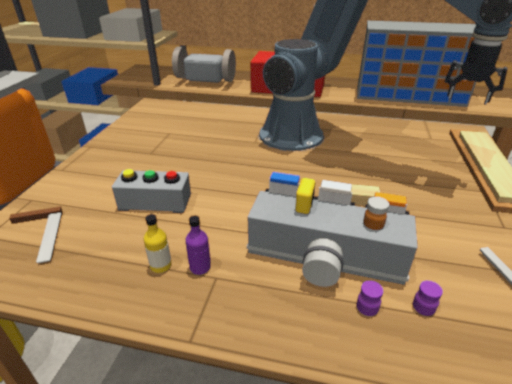

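Top view: the orange handle is at (141,200), white at (189,205) and blue at (237,210). The buttons are red (362,230), green (386,228) and yellow (410,225). Things that could be confused with the targets are the red tool at (28,132), which is off the box, the yellow tape at (216,187), and the amber jar with its white cap at (154,173). I'll measure the targets with colour and depth, and check them in a crop.

Run:
```python
import cv2,numpy as np
f=np.load("top0.npz");p,d,K,R,t=f["p"],f["d"],f["camera_matrix"],f["R"],f["t"]
v,u=np.mgrid[:384,:512]
X=(np.stack([(u-K[0,2])/K[0,0]*d,(v-K[1,2])/K[1,1]*d,d],-1)-t)@R
print("cam",(-R.T@t).round(3))
hsv=cv2.cvtColor(p,cv2.COLOR_RGB2HSV)
for n,(a,b),hr,zr in(("orange",(141,200),12,(.13,.19)),("white",(189,205),12,(.13,.19)),("blue",(237,210),12,(.13,.19)),("red",(362,230),8,(.085,.13)),("green",(386,228),8,(.085,.13)),("yellow",(410,225),8,(.085,.13))):
    h0=hsv[b,a].astype(int); dh=np.abs((hsv[...,0].astype(int)-h0[0]+90)%180-90)
    m=(X[...,2]>zr[0])&(X[...,2]<zr[1])&(np.abs(u-a)<22)&(np.abs(v-b)<13)
    m&=((dh<8)&(hsv[...,1]>100)) if n!="white" else ((hsv[...,1]<60)&(hsv[...,2]>130))
    k,l=cv2.connectedComponents(m.astype(np.uint8)); m=l==l[b,a]
    P=X[m]; zt=np.median(P[:,2]); m2=m&(np.abs(X[...,2]-zt)<.006);P=X[m2]
    r=cv2.minAreaRect(P[:,:2].astype(np.float32)); print(n,m2.sum(),"ctr",np.array(r[0]).round(4),"size",np.round(r[1],3),round(r[2],1),"mean",P.mean(0).round(4),"zmed",zt.round(4))
c=lambda x,y:cv2.resize(p[y-38:y+38,x-50:x+50,::-1],(400,304),interpolation=cv2.INTER_CUBIC)
cv2.imwrite("pics/crop.png",cv2.hconcat([c(165,195),c(385,228)]))
```

```text
cam [ 0.352 -0.019  1.356]
orange 314 ctr [0.5607 0.3076] size [0.07 0.03] 86.2 mean [0.5602 0.3069 0.1484] zmed 0.1484
white 309 ctr [0.5535 0.1827] size [0.069 0.03 ] 86.7 mean [0.5532 0.1823 0.1592] zmed 0.1593
blue 316 ctr [0.5456 0.0582] size [0.07 0.03] 86.3 mean [0.545  0.0578 0.1614] zmed 0.1613
red 105 ctr [ 0.5056 -0.2662] size [0.03  0.028] 43.2 mean [ 0.5051 -0.2656  0.102 ] zmed 0.1013
green 105 ctr [ 0.5148 -0.3274] size [0.027 0.029] 82.2 mean [ 0.5147 -0.3266  0.1023] zmed 0.1019
yellow 103 ctr [ 0.5241 -0.3876] size [0.028 0.027] 42.8 mean [ 0.524  -0.3878  0.1017] zmed 0.1007
```

View pics/crop.png

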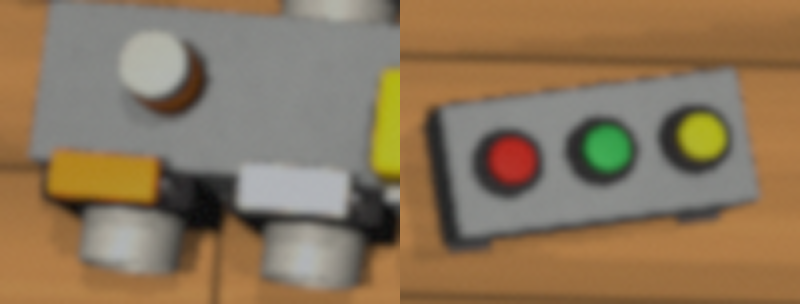

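One orange handle and one red button, and their sizes (70x30 and 30 mm) and spacings (125 and 62 mm) match the description. The orange gate is open about 25 mm. I'll shut the fingers and push it down with force feedback.

```bash
cat > h.py <<'E'
from bench import manip
import numpy as np
def ori(yx,yy):
    y=np.array([yx,yy,0])/np.hypot(yx,yy); x=np.array([0,0,-1.]); return np.c_[x,y,np.cross(x,y)]
def fz(): return float(manip.current_force()[2])
E
python3 - <<'E'
from h import *
O=ori(.0151,.2494); x,y=.5603,.3071
manip.set_gripper(0.0,20)
manip.move_ptp([x,y,.20],O); b=fz(); print("bias",b,manip.current_time(),manip.current_grip_width())
manip.move_l([x,y,.156],max_speed=.1)
z=.156
manip.move_l([x,y,.130],max_speed=.03); print("at .130",manip.current_ee_pos().round(4),fz()-b,manip.current_time())
for z in np.arange(.128,.1155,-.001):
    manip.move_l([x,y,z],max_speed=.02); f=fz()-b; print(round(z,4),manip.current_ee_pos().round(4)[2],round(f,1))
    if abs(f)>20: break
print(manip.current_time())
E
```

```text
bias -1.0309605639523154 3.7333 0.003107697952818137
at .130 [0.5604 0.3071 0.13  ] 2.7406964374510068 5.3417
0.128 0.1279 4.0
0.127 0.127 4.0
0.126 0.126 4.3
0.125 0.125 4.5
0.124 0.124 6.6
0.123 0.1239 14.4
0.122 0.1239 21.9
7.0917
```

The gate hit its stop at z=0.1239 (expected 0.124) with 22 N. I'll lift off, check it, and go above the red button.

Run:
```python
from h import *
import cv2
manip.move_l([.5603,.3071,.25],max_speed=.15)
O=ori(-.0185,.1214)
manip.move_ptp([.5054,-.266,.22],O); b=fz()
p,d=manip.grab_frame("top"); np.savez("top1.npz",p=p,d=d); 
q=np.load("top0.npz"); m=(slice(198,203),slice(132,148))
K,R,t=q["camera_matrix"],q["R"],q["t"]
for n,(u,v) in dict(orange=(141,201),white=(189,205),blue=(237,210)).items():
    z=[]
    for D in(q["d"],d):
        D=np.median(D[v-2:v+3,u-3:u+4]); z.append(((np.array([(u-K[0,2])/K[0,0]*D,(v-K[1,2])/K[1,1]*D,D])-t)@R)[2].round(4))
    print(n,z)
w,_=manip.grab_frame("wrist"); cv2.imwrite("pics/w1.png",cv2.hconcat([w[:,:,::-1],p[:,:,::-1]])[:, :]) ; cv2.imwrite("pics/w1s.png",cv2.resize(cv2.imread("pics/w1.png"),(800,300)))
print(b,manip.current_ee_pos().round(4),manip.look_for("wrist","red_button_top"),manip.current_time())
```

```text
orange [np.float64(0.1478), np.float64(0.1232)]
white [np.float64(0.16), np.float64(0.1592)]
blue [np.float64(0.1614), np.float64(0.1616)]
0.4774003423514291 [ 0.5058 -0.2654  0.22  ] [{'at': [0.509, -0.2673, 0.1026], 'confidence': 0.73}] 10.3167
```

View pics/w1s.png

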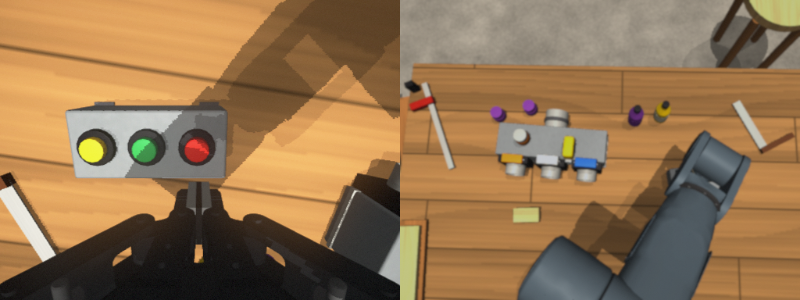

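The wrist view shows the red button (197,148) in line with the fingers (199). The orange handle is home at z≈0.123, and white and blue are unchanged. I'll press lightly.

Run:
```python
from h import *
x,y=.5062,-.2661
manip.move_l([x,y,.115],max_speed=.1); manip.dwell(.2); b=fz()
z0=None; L=[]
manip.move_l([x,y,.106],max_speed=.03)
for z in np.arange(.105,.088,-.0005):
    manip.move_l([x,y,z],max_speed=.01); f=np.mean([fz() for _ in range(3)])-b; L.append((round(z*1e3,1),round(float(manip.current_ee_pos()[2])*1e3,1),round(f,1)))
    if f>9: break
manip.dwell(.3); print(L, fz()-b)
manip.move_l([x,y,.25],max_speed=.1); print(manip.current_time())
```

```text
[(np.float64(105.0), 105.0, np.float64(-0.2)), (np.float64(104.5), 104.5, np.float64(0.7)), (np.float64(104.0), 104.0, np.float64(-0.5)), (np.float64(103.5), 103.5, np.float64(-0.2)), (np.float64(103.0), 103.1, np.float64(2.3)), (np.float64(102.5), 102.5, np.float64(2.0)), (np.float64(102.0), 102.0, np.float64(2.6)), (np.float64(101.5), 101.5, np.float64(1.9)), (np.float64(101.0), 101.0, np.float64(2.6)), (np.float64(100.5), 100.5, np.float64(2.2)), (np.float64(100.0), 100.0, np.float64(3.3)), (np.float64(99.5), 99.5, np.float64(3.7)), (np.float64(99.0), 99.0, np.float64(3.0)), (np.float64(98.5), 98.5, np.float64(4.0)), (np.float64(98.0), 98.0, np.float64(4.3)), (np.float64(97.5), 97.5, np.float64(4.8)), (np.float64(97.0), 97.0, np.float64(4.2)), (np.float64(96.5), 96.5, np.float64(4.5)), (np.float64(96.0), 96.1, np.float64(5.6)), (np.float64(95.5), 96.0, np.float64(10.7))] 9.329207848767242
19.1583
```

Contact was at 103.1 mm and the end stop at 96.0 mm, which is the full 7 mm of travel, at about 10 N. I'll withdraw and check the scene.

Run:
```python
from h import *
import cv2
manip.move_ptp([.40,0,.30],ori(0,1)); 
p,d=manip.grab_frame("top"); q=np.load("top0.npz");K,R,t=q["camera_matrix"],q["R"],q["t"]
for n,(u,v) in dict(orange=(141,201),white=(189,205),blue=(237,210),red=(362,230),green=(386,228),yellow=(410,225),glue=(336,145),jar=(154,173),tape=(216,187),offcut=(162,275)).items():
    z=[]
    for D in(q["d"],d):
        D=np.median(D[v-2:v+3,u-2:u+3]); z.append(round(float(((np.array([(u-K[0,2])/K[0,0]*D,(v-K[1,2])/K[1,1]*D,D])-t)@R)[2]),4))
    print(n,z)
cv2.imwrite("pics/end.png",p[:,:,::-1]); print(manip.current_force().round(1),manip.current_time())
```

```text
orange [0.1479, 0.1235]
white [0.1606, 0.1598]
blue [0.1615, 0.1619]
red [0.1019, 0.1027]
green [0.1027, 0.1016]
yellow [0.102, 0.1031]
glue [0.102, 0.1012]
jar [0.1779, 0.1759]
tape [0.1771, 0.1762]
offcut [0.0379, 0.0382]
[-0.7  0.6 -0.9] 20.325
```

View pics/end.png

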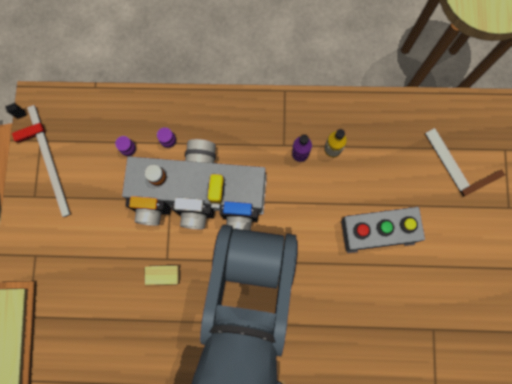

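The picture shows nothing moved except the orange handle, now at (143,202). The arm is clear of everything and the red button (362,230) is out again.

```bash
python3 -c "
from bench import manip
print(manip.sign_off())"
```

```text
the job is handed in; nothing more can be done
None
```

The job is done and handed in at about 20 s on the robot's clock, within the 42 s limit.

- **Orange gate:** I pushed it down with shut fingertips to its end stop. The stop came at z = 0.1239 m, against 0.124 m expected, with about 22 N. The camera read about 0.1235 m afterwards.
- **Red button:** I pressed it from first contact at 103 mm to its end stop at 96 mm, the full 7 mm, at about 10 N. The last picture shows it out again, at about 0.1027 m.
- **Everything else:** The blue and white gates, the green and yellow buttons, and the glue, jar, tape measure and offcut all read the same height as before, to within about 2 mm of camera noise. They also look in the same place in the picture.
- **Withdrawal:** The arm is clear of everything, and the wrist force is near zero.

No check failed or disagreed.

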